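Unstack the press dies onto their drying dishes

TASK

The washed moon cake press dies have been left in two stacks. Take the stacks apart and set every die, pattern side up and lying flat, down inside the drying dish of its own colour, so that all five dies end up in their own dishes.

Things in the scene. Friction and masses are not known exactly. Their poses are not given: they have to be found in the camera images.
- die_red: Large press die: plain round puck with a red body, white flower pattern sunk 2 mm into its top face; 62 mm diameter, 24 mm high, about 118 g (varies). Origin at the centre of its underside, z up through its top; its yaw does not matter. At the start it stands on the table as the bottom of one of the two stacks, with a smaller die on top of it. Dies in a stack just rest on one another, up to 4 mm off-centre.
- die_blue: Large press die: plain round puck with a blue body, white flower pattern sunk 2 mm into its top face; 62 mm diameter, 24 mm high, about 118 g (varies). Origin at the centre of its underside, z up through its top; its yaw does not matter. At the start it stands on the table as the bottom of one of the two stacks, with a smaller die on top of it. Dies in a stack just rest on one another, up to 4 mm off-centre.
- die_green: Middle-sized press die: plain round puck with a green body, white flower pattern sunk 2 mm into its top face; 50 mm diameter, 24 mm high, about 98 g (varies). Origin at the centre of its underside, z up through its top; its yaw does not matter. At the start it stands on the red or the blue die and carries the black die. Dies in a stack just rest on one another, up to 4 mm off-centre.
- die_yellow: Middle-sized press die: plain round puck with a yellow body, white flower pattern sunk 2 mm into its top face; 50 mm diameter, 24 mm high, about 98 g (varies). Origin at the centre of its underside, z up through its top; its yaw does not matter. At the start it stands on the red or the blue die; nothing is on top of it. Dies in a stack just rest on one another, up to 4 mm off-centre.
- die_black: Small press die: plain round puck with a black body, white flower pattern sunk 2 mm into its top face; 38 mm diameter, 24 mm high, about 82 g (varies). Origin at the centre of its underside, z up through its top; its yaw does not matter. At the start it stands on top of the green die. Dies in a stack just rest on one another, up to 4 mm off-centre.
- dish_red: Low round drying dish, all red, fixed to the table, for the red die: 83 mm outside diameter, 76 mm inside diameter, flat inner floor 3 mm above the table, rim 7 mm above the table. Origin at the centre of its underside on the table, z up. Empty at the start.
- dish_blue: Low round drying dish, all blue, fixed to the table, for the blue die: 83 mm outside diameter, 76 mm inside diameter, flat inner floor 3 mm above the table, rim 7 mm above the table. Origin at the centre of its underside on the table, z up. Empty at the start.
- dish_green: Low round drying dish, all green, fixed to the table, for the green die: 71 mm outside diameter, 64 mm inside diameter, flat inner floor 3 mm above the table, rim 7 mm above the table. Origin at the centre of its underside on the table, z up. Empty at the start.
- dish_yellow: Low round drying dish, all yellow, fixed to the table, for the yellow die: 71 mm outside diameter, 64 mm inside diameter, flat inner floor 3 mm above the table, rim 7 mm above the table. Origin at the centre of its underside on the table, z up. Empty at the start.
- dish_black: Low round drying dish, all black, fixed to the table, for the black die: 59 mm outside diameter, 52 mm inside diameter, flat inner floor 3 mm above the table, rim 7 mm above the table. Origin at the centre of its underside on the table, z up. Empty at the start.
Mind the look-alikes: they are no part of the job. What is shaped like the die_yellow but pink or purple is not meant.

How it is judged:
By the outcome, as a careful person would: the job done as asked, in the order asked, and still so for the second after the job is handed in, with the robot touching nothing.
It also fails if it takes over 128 s, if anything falls off the work surface, if the arm or the gripper's body presses on something with over 40 N, if the wrist force passes 120 N, or if a joint passes its speed limit or range.

ROBOT

A 7-joint arm with a two-finger parallel gripper is mounted at the origin on a cart in front of the work surface, level with it; the furniture and walls round the work are solid. World frame = base frame: x ahead of the robot, y to its left, z up, the work surface at z = 0. Lengths are in m, angles in rad, forces in N, time in s.
With the tool pointing down it reaches from about 0.4 to 0.85 m from the base axis. Payload 10.4 kg.
Tool frame: the origin (TCP) lies between the finger pads; the fingertips stand 17 mm ahead of it and the grasp point (between the pads) lies 2 mm behind it; z points along the fingers, y is the direction in which the jaws open and shut (so a half turn about z gives the same grasp; the last joint's range is limited). The gripper opens to 85 mm and grips with 20 to 120 N. Pads are 22 mm wide; open, the fingers measure 114 mm over their backs; the gripper's body (76 mm by 85 mm) begins 54 mm behind the grasp point. The pads swing forward as they close: fully open they stand 13 mm farther back than shut.
Start: joints at [1.136, 0.332, -0.065, 1.46, 0.022, 1.35, -0.088], TCP at [0.25, -0.573, 0.248] pointing down, gripper open.
Joint ranges: [-2.6, 2.6], [-0.5, 2.12], [-1.47, 1.34], [0.16, 2.42], [-1.27, 4.41], [0.06, 2.06], [-2.6, 2.6]. Speed limits (rad/s): [2.22, 2.22, 2.79, 2.79, 3.14, 3.14, 3.14].

INTERFACE

Orientations are given as a unit quaternion [x, y, z, w].
In Python, from workcell import manip gives the robot as it stands.
- The arm moves only by the tool jog_arm, never from a script. Its argument "steps" is one flat list of numbers, 5 for each row, row after row: the finger opening in m, from 0 to 0.0854, then the shift along the tool's x, y, z in m, then the turn about the tool's z in rad. In form: [gripper, x, y, z, twist, gripper, x, y, z, twist, ...]. A call has exactly 10 rows; each row is the pose to reach, as a shift and turn from the pose commanded when the call began, along the tool's axes at that moment; what a row does not reach only later rows make up. A row lasts 1/10 s, in which the tool goes at most 50 mm and 8.59 degrees, less where a joint would pass 70% of its speed; a pose out of reach is approached as far as the arm can. A call with a gripper value outside its range is refused whole. The fingers move at their own pace and stop on an object; "grip_force" is the grip in N (left out, the last holds). Time passes only in rows, so rows that repeat a pose let the fingers close, or fill a call up. It gives the time, the measured TCP pose, the force and the opening at its end, in the units of the state.
- manip.get_obs(): the state, without advancing time (a new reading comes with each control period).
- manip.camera(name): name is "side" or "top"; returns (picture, depth): 420x560x3 uint8, red, green, blue; 420x560 float32, m along the optical axis (not along the pixel's ray), 0 where there is no reading.
- manip.calibration(name): a dict with "mtx" (3x3 intrinsics, pixels), "world_to_cam" (4x4, takes a point from world to camera coordinates). Camera axes: x right, y down, z forward; pixel columns grow to the right and rows downward; lengths in m; the calibration is good to about 2 mm. A picture is of the moment at which its call begins. calibration takes no time and is no camera call.
- manip.hand_in(): hands the job in, once; it reports no verdict.
The state is a dict: "clock": time; "joint_pos": joint angles; "joint_velocities": joint speeds; "tau": joint torques, N m; "position": TCP position; "ee_rot": TCP orientation; "ft_force": force on the tool from outside, world axes, zero at the start; "torque": the same for the moment, N m; "grip_width": opening from 0.0 (shut) to 1.0 (fully open).
Only numpy, scipy, OpenCV 4.12 (cv2) and the standard library are available. Lean on these libraries where they do the work, as an engineer would, in place of code of your own. Each camera call takes 0.05 s, during which the arm holds its last target.

## Working session

There is one attempt and no reset: what is moved stays moved. The work goes in short steps, Python scripts to look and compute and a tool call to move; the robot and the scene stay as the last step left them, time stands still between calls to the robot, and variables do not carry over. Pictures are saved under pics/ and viewed, and the job is handed in when it is done.

Besides the shell and the picture viewer there is one more tool, called after ">>>" as a command line: name --argument value ..., lists and objects as JSON in quotes. jog_arm: Moves the arm, as the interface text tells. Its arguments: {"type":"object","properties":{"steps":{"type":"array"},"grip_force":{"type":"number"}},"required":["steps"]}

```bash
mkdir -p pics; cat > h.py <<'E'
import numpy as np, cv2
from workcell import manip
def snap(name,tag):
    p,d=manip.camera(name); cv2.imwrite(f'pics/{tag}.png',p[:,:,::-1]); np.savez(f'pics/{tag}.npz',p=p,d=d); return p,d
def world(name,u,v,z):
    c=manip.calibration(name);K=c['mtx'];T=np.linalg.inv(c['world_to_cam'])
    r=T[:3,:3]@np.linalg.inv(K)@np.array([u,v,1.]);o=T[:3,3]
    return o+r*(z-o[2])/r[2]
def cloud(name,d):
    c=manip.calibration(name);K=np.array(c['mtx']);T=np.linalg.inv(c['world_to_cam'])
    v,u=np.mgrid[:d.shape[0],:d.shape[1]]
    P=np.stack([(u-K[0,2])/K[0,0]*d,(v-K[1,2])/K[1,1]*d,d],-1)
    return P@T[:3,:3].T+T[:3,3]
E
python3 - <<'E'
from h import *
snap('top','t0');snap('side','s0')
o=manip.get_obs();print({k:np.round(v,3) for k,v in o.items()})
for n in('top','side'):
  c=manip.calibration(n);print(np.round(c['mtx'],1),np.round(np.linalg.inv(c['world_to_cam']),3))
E
```

```text
{'clock': np.float64(0.1), 'joint_pos': array([ 1.136,  0.333, -0.065,  1.461,  0.022,  1.35 , -0.088]), 'joint_velocities': array([-0.001, -0.002,  0.   , -0.001,  0.   ,  0.002, -0.   ]), 'tau': array([ 3.0000e-03, -6.2675e+01,  5.0000e-02, -3.9243e+01,  1.6000e-02,
        7.0000e-03, -0.0000e+00]), 'position': array([ 0.25 , -0.572,  0.248]), 'ee_rot': array([ 0.979,  0.204, -0.   , -0.001]), 'ft_force': array([-0.156, -0.084,  0.698]), 'torque': array([0.014, 0.029, 0.   ]), 'grip_width': np.float64(1.002)}
[[431.4   0.  276.4]
 [  0.  431.4 204.7]
 [  0.    0.    1. ]] [[-0.101 -0.972  0.211  0.26 ]
 [-0.995  0.1   -0.017  0.007]
 [-0.005 -0.211 -0.977  1.103]
 [ 0.     0.     0.     1.   ]]
[[451.3   0.  280.7]
 [  0.  451.3 207. ]
 [  0.    0.    1. ]] [[-0.998  0.025 -0.061  0.55 ]
 [ 0.066  0.426 -0.903  1.074]
 [ 0.003 -0.905 -0.426  0.584]
 [ 0.     0.     0.     1.   ]]
```

View pics/t0.png

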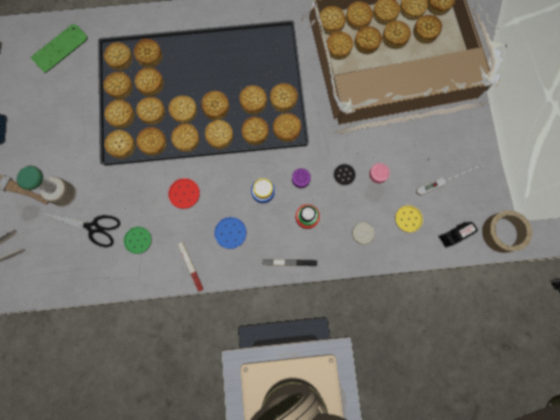

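View pics/s0.png

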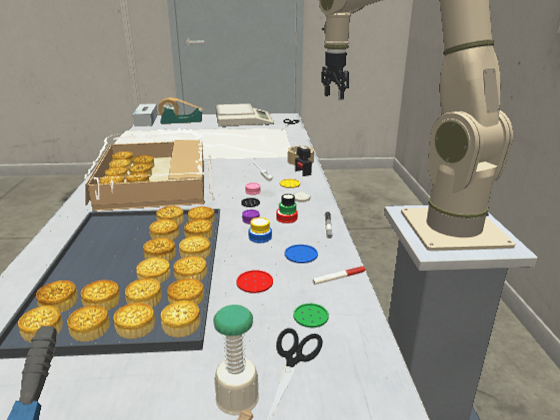

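The top view shows the blue+yellow stack at (263,190) and the red+green+black stack at (307,215). The dishes are red (184,193), blue (230,233), green (138,240), yellow (409,219) and black (344,174). The look-alikes are purple (301,178) and pink (380,173). I'll enlarge the crop to confirm.

```bash
python3 - <<'E'
from h import *
p=np.load('pics/t0.npz')['p'];d=np.load('pics/t0.npz')['d']
s=np.load('pics/s0.npz')['p']
a=cv2.resize(p[150:260,240:440],None,fx=4,fy=4,interpolation=cv2.INTER_CUBIC)
cv2.imwrite('pics/c0.png',a[:,:,::-1])
b=cv2.resize(s[165:275,215:345],None,fx=5,fy=5,interpolation=cv2.INTER_CUBIC)
cv2.imwrite('pics/c1.png',b[:,:,::-1])
W=cloud('top',d)
for n,(u,v) in dict(by=(263,188),rgb=(307,214),red=(184,193),blue=(230,233),green=(138,240),yel=(409,219),blk=(344,174),pur=(301,177),pink=(380,173),grey=(363,233)).items():
  print(n,np.round(W[v-1:v+2,u-1:u+2].reshape(-1,3).mean(0),3))
E
```

```text
by [0.534 0.018 0.048]
rgb [ 0.452 -0.083  0.073]
red [0.553 0.226 0.003]
blue [0.435 0.114 0.004]
green [0.441 0.35  0.004]
yel [ 0.425 -0.35   0.003]
blk [ 0.562 -0.199  0.004]
pur [ 0.559 -0.083  0.025]
pink [ 0.549 -0.288  0.023]
grey [ 0.4   -0.225  0.01 ]
```

View pics/c0.png

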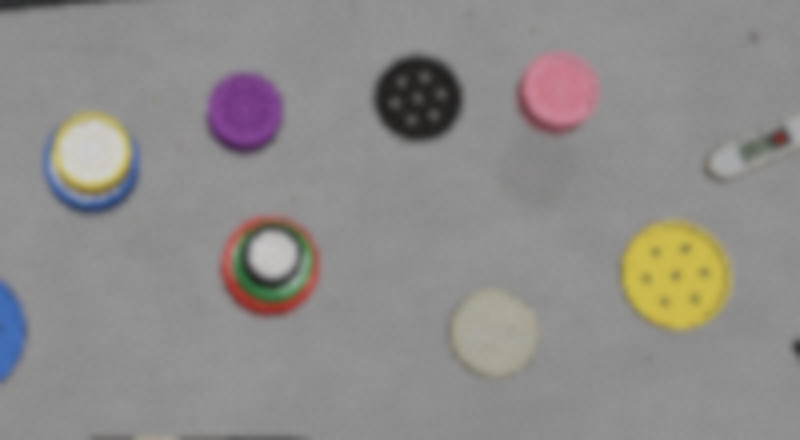

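View pics/c1.png

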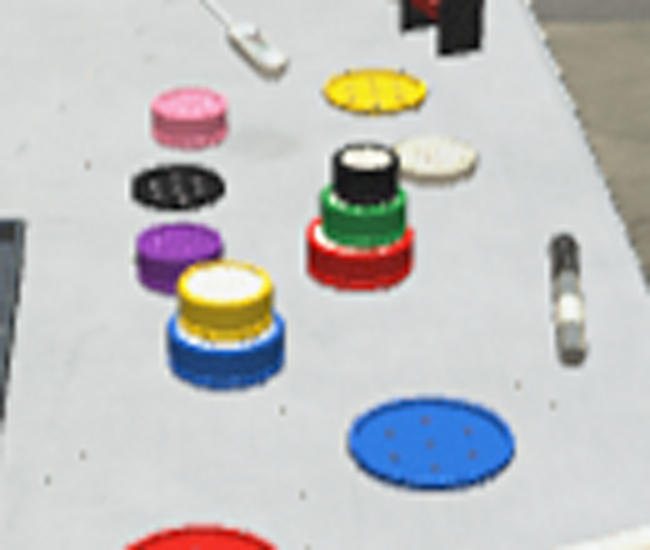

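The crops confirm the layout: black on green on red, and yellow on blue. Purple and pink stand alone and aren't needed. Next I'll measure the centres.

```bash
cat >> h.py <<'E'
HUE=dict(red=[(0,8),(172,180)],blue=[(100,125)],green=[(45,90)],yellow=[(20,34)])
def cmask(p,col):
    h=cv2.cvtColor(p,cv2.COLOR_RGB2HSV)
    if col=='black': return (h[...,2]<75)
    m=np.zeros(h.shape[:2],bool)
    for a,b in HUE[col]: m|=(h[...,0]>=a)&(h[...,0]<=b)
    return m&(h[...,1]>90)
def center(name,p,m,uv,z,rad,half=24):
    """fit centre of colour blob near uv projected on plane z; returns centre & radius"""
    u0,v0=uv; mm=np.zeros_like(m,np.uint8); mm[v0-half:v0+half,u0-half:u0+half]=m[v0-half:v0+half,u0-half:u0+half]
    n,l,st,ct=cv2.connectedComponentsWithStats(mm)
    k=1+np.argmax(st[1:,4]); c=(l==k).astype(np.uint8)
    cs,_=cv2.findContours(c,cv2.RETR_EXTERNAL,cv2.CHAIN_APPROX_NONE)
    P=np.array([world(name,a,b,z)[:2] for a,b in cv2.convexHull(max(cs,key=len))[:,0]])
    from scipy.optimize import least_squares
    r=least_squares(lambda q:np.hypot(P[:,0]-q[0],P[:,1]-q[1])-q[2],[*P.mean(0),rad],loss='soft_l1',f_scale=.001)
    return np.round(r.x,4)
E
python3 - <<'E'
from h import *
f=np.load('pics/t0.npz');p=f['p'];d=f['d'];W=cloud('top',d)
for c,uv,r in [('red',(184,193),.0415),('blue',(230,233),.0415),('green',(138,240),.0355),('yellow',(409,219),.0355),('black',(344,174),.0295)]:
  print('dish',c,center('top',p,cmask(p,c),uv,.006,r,half=21),r)
z=W[...,2]
for n,uv,zt,r in [('yellow',(263,189),.048,.025),('black',(307,214),.072,.019)]:
  print(n,center('top',p,(z>zt-.008)&(z<zt+.01),uv,zt,r,16),r)
for n,uv,zt,r in [('blue',(263,190),.024,.031),('green',(307,215),.048,.025),('red',(307,215),.024,.031)]:
  print(n,center('top',p,(z>zt-.010),uv,zt,r,17),r)
print(z[205:226,307].round(3),z[214,296:319].round(3))
f=np.load('pics/s0.npz');p=f['p'];d=f['d'];W=cloud('side',d);z=W[...,2]
for n,uv,zt in [('yellow',(260,222),.048),('black',(288,196),.072)]:
  u,v=uv;m=np.zeros(z.shape,bool);m[v-9:v+10,u-13:u+14]=1;m&=abs(z-zt)<.004;P=W[m];print(n,'side',np.round((P.min(0)+P.max(0))/2,4),np.round(P.max(0)-P.min(0),3),len(P))
E
```

```text
dish red [0.553  0.2266 0.041 ] 0.0415
dish blue [0.4368 0.1137 0.0404] 0.0415
dish green [0.4419 0.3517 0.0332] 0.0355
dish yellow [ 0.4262 -0.3478  0.0349] 0.0355
dish black [ 0.5606 -0.1984  0.0272] 0.0295
yellow [0.5356 0.0183 0.025 ] 0.025
black [ 0.4538 -0.0846  0.0188] 0.019
blue [0.5358 0.0199 0.0312] 0.031
green [ 0.455  -0.0874  0.025 ] 0.025
red [ 0.4569 -0.0873  0.0309] 0.031
[0.048 0.073 0.074 0.069 0.072 0.071 0.07  0.073 0.074 0.075 0.072 0.072
 0.071 0.069 0.075 0.07  0.064 0.047 0.05  0.05  0.037] [0.023 0.028 0.034 0.05  0.066 0.073 0.073 0.07  0.071 0.072 0.069 0.075
 0.071 0.07  0.074 0.072 0.07  0.069 0.073 0.071 0.046 0.049 0.046]
yellow side [0.5364 0.0233 0.0465] [0.047 0.05  0.005] 113
black side [ 0.4538 -0.0831  0.0701] [0.037 0.039 0.004] 53
```

>>> jog_arm --steps '[0.085, 0.038, -0.037, 0.0, 0.05, 0.085, 0.076, -0.073, 0.0, 0.14, 0.085, 0.11, -0.105, 0.0, 0.23, 0.085, 0.145, -0.139, 0.0, 0.32, 0.085, 0.18, -0.172, 0.0, 0.411, 0.085, 0.214, -0.205, 0.02, 0.411, 0.085, 0.25, -0.24, 0.04, 0.411, 0.085, 0.285, -0.273, 0.06, 0.411, 0.085, 0.32, -0.307, 0.08, 0.411, 0.085, 0.355, -0.34, 0.098, 0.411]' --grip_force 50

```text
clock: 1.1
position: [0.4352, -0.1274, 0.1537]
ee_rot: [1.0, 0.0, 0.0, 0.0]
ft_force: [0.4, -0.4, -0.4]
grip_width: 0.996
```

>>> jog_arm --steps '[0.085, 0.007, -0.018, 0.0, 0, 0.085, 0.014, -0.035, 0.0, 0, 0.085, 0.014, -0.035, 0.0, 0, 0.085, 0.014, -0.035, 0.01, 0, 0.085, 0.014, -0.035, 0.02, 0, 0.085, 0.014, -0.035, 0.03, 0, 0.085, 0.014, -0.035, 0.03, 0, 0.085, 0.014, -0.035, 0.03, 0, 0.085, 0.014, -0.035, 0.03, 0, 0.085, 0.014, -0.035, 0.03, 0]'

```text
clock: 2.1
position: [0.4494, -0.0942, 0.1248]
ee_rot: [1.0, 0.0, 0.0, 0.0]
ft_force: [-0.4, -0.3, 0.7]
grip_width: 0.997
```

>>> jog_arm --steps '[0.085, 0.0044, -0.01, 0.0, 0, 0.085, 0.0044, -0.01, 0.008, 0, 0.085, 0.0044, -0.01, 0.016, 0, 0.085, 0.0044, -0.01, 0.024, 0, 0.085, 0.0044, -0.01, 0.032, 0, 0.085, 0.0044, -0.01, 0.04, 0, 0.085, 0.0044, -0.01, 0.048, 0, 0.085, 0.0044, -0.01, 0.0548, 0, 0.085, 0.0044, -0.01, 0.0548, 0, 0.085, 0.0044, -0.01, 0.0548, 0]'

```text
clock: 3.1
position: [0.4536, -0.0841, 0.0696]
ee_rot: [1.0, 0.0, -0.0, -0.0]
ft_force: [0.8, 0.9, -0.3]
grip_width: 0.994
```

```bash
python3 - <<'E'
from h import *
p,d=snap('side','s1')
cv2.imwrite('pics/s1c.png',cv2.resize(p[120:270,210:360],None,fx=4,fy=4,interpolation=cv2.INTER_CUBIC)[:,:,::-1])
o=manip.get_obs();print(o['position'],o['ft_force'])
E
```

```text
[ 0.45371748 -0.08413783  0.06984746] [-0.60820829 -0.28228174  0.68694276]
```

View pics/s1c.png

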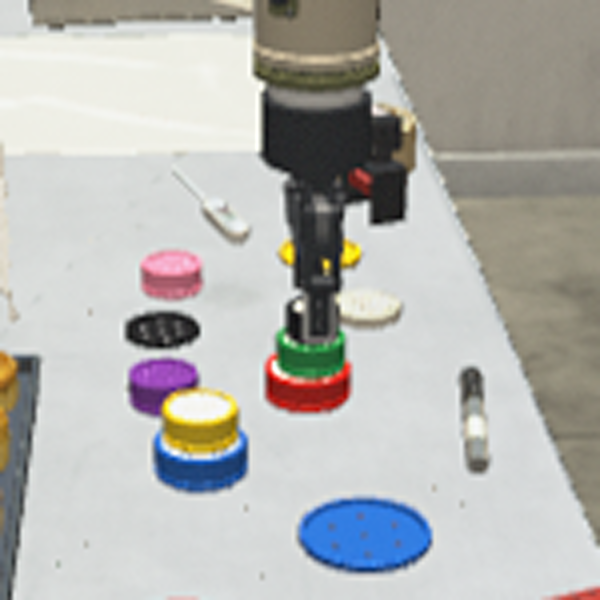

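The fingers straddle the black die and aren't touching green. Closing now.

>>> jog_arm --steps '[0.06, 0, 0, 0, 0, 0.05, 0, 0, 0, 0, 0.042, 0, 0, 0, 0, 0.036, 0, 0, 0, 0, 0.03, 0, 0, 0, 0, 0.03, 0, 0, 0, 0, 0.03, 0, 0, 0, 0, 0.03, 0, 0, 0, 0, 0.03, 0, 0, -0.003, 0, 0.03, 0, 0, -0.006, 0]'

```text
clock: 4.15
position: [0.4534, -0.0841, 0.0758]
ee_rot: [1.0, 0.0, -0.0, 0.0]
ft_force: [0.3, 0.1, -0.8]
grip_width: 0.422
```

>>> jog_arm --steps '[0.03, 0, 0, -0.01, 0, 0.03, 0, 0, -0.02, 0, 0.03, 0, 0, -0.03, 0, 0.03, 0.015, 0.016, -0.03, 0, 0.03, 0.035, 0.038, -0.03, 0, 0.03, 0.055, 0.059, -0.03, 0, 0.03, 0.075, 0.08, -0.03, 0, 0.03, 0.095, 0.1, -0.03, 0, 0.03, 0.107, 0.114, -0.03, 0, 0.03, 0.107, 0.114, -0.03, 0]'

```text
clock: 5.15
position: [0.5616, -0.2004, 0.1062]
ee_rot: [1.0, -0.001, 0.001, 0.0]
ft_force: [-0.3, -0.8, -0.4]
grip_width: 0.427
```

```bash
python3 - <<'E'
from h import *
p,d=snap('side','s2')
cv2.imwrite('pics/s2c.png',cv2.resize(p[120:270,210:360],None,fx=4,fy=4,interpolation=cv2.INTER_CUBIC)[:,:,::-1])
o=manip.get_obs();print(o['position'],o['ft_force'])
E
```

```text
[ 0.5609166  -0.19885648  0.10602738] [ 0.34461837  1.21358924 -0.87452154]
```

View pics/s2c.png

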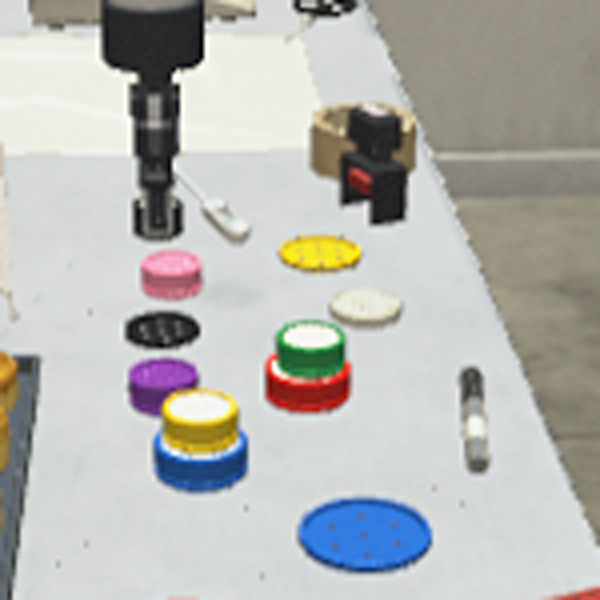

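Black is held level and green stayed put. Lowering.

>>> jog_arm --steps '[0.03, 0, 0, 0.012, 0, 0.03, 0, 0, 0.024, 0, 0.03, 0, 0, 0.036, 0, 0.03, 0, 0, 0.048, 0, 0.03, 0, 0, 0.058, 0, 0.03, 0, 0, 0.066, 0, 0.03, 0, 0, 0.072, 0, 0.03, 0, 0, 0.076, 0, 0.03, 0, 0, 0.079, 0, 0.03, 0, 0, 0.079, 0]'

```text
clock: 6.2
position: [0.5606, -0.198, 0.0265]
ee_rot: [1.0, 0.0, -0.0, 0.0]
ft_force: [-0.6, 0.5, -0.6]
grip_width: 0.419
```

>>> jog_arm --steps '[0.03, 0, 0, 0.001, 0, 0.04, 0, 0, 0.001, 0, 0.045, 0, 0, 0.001, 0, 0.055, 0, 0, 0.001, 0, 0.06, 0, 0, 0.001, 0, 0.06, 0, 0, -0.005, 0, 0.06, 0, 0, -0.03, 0, 0.06, 0, 0, -0.06, 0, 0.06, -0.03, -0.03, -0.09, 0, 0.085, -0.055, -0.06, -0.09, 0]'

```text
clock: 7.2
position: [0.5071, -0.1383, 0.1205]
ee_rot: [1.0, -0.0, 0.003, 0.001]
ft_force: [-0.0, 1.1, 0.4]
grip_width: 0.852
```

```bash
python3 - <<'E'
from h import *
p,d=snap('side','s3')
cv2.imwrite('pics/s3c.png',cv2.resize(p[120:270,210:360],None,fx=4,fy=4,interpolation=cv2.INTER_CUBIC)[:,:,::-1])
o=manip.get_obs();print(o['position'],o['ft_force'])
z=cloud('side',d)[...,2]
for n,uv,zt in [('green',(288,205),.048),('black',(250,199),.027)]:
  u,v=uv;W=cloud('side',d);m=np.zeros(z.shape,bool);m[v-9:v+10,u-13:u+14]=1;m&=abs(z-zt)<.005;P=W[m];print(n,'side',np.round((P.min(0)+P.max(0))/2,4),np.round(P.max(0)-P.min(0),3),len(P))
E
```

```text
[ 0.50245884 -0.13205547  0.11835153] [-0.23373551  5.16877517 -1.9540053 ]
green side [ 0.4549 -0.0836  0.0456] [0.047 0.054 0.005] 110
black side [ 0.5613 -0.194   0.0244] [0.034 0.04  0.005] 56
```

View pics/s3c.png

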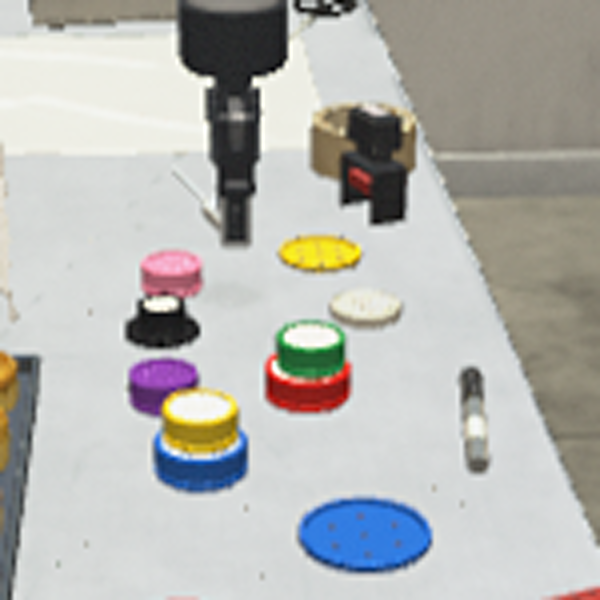

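>>> jog_arm --steps '[0.085, -0.015, -0.015, 0, 0, 0.085, -0.03, -0.03, 0, 0, 0.085, -0.044, -0.045, 0, 0, 0.085, -0.05, -0.051, 0, 0, 0.085, -0.05, -0.051, 0.005, 0, 0.085, -0.05, -0.051, 0.01, 0, 0.085, -0.05, -0.051, 0.015, 0, 0.085, -0.05, -0.051, 0.015, 0, 0.085, -0.05, -0.051, 0.015, 0, 0.085, -0.05, -0.051, 0.015, 0]'

```text
clock: 8.25
position: [0.4557, -0.0872, 0.1017]
ee_rot: [1.0, 0.0, 0.0, -0.0]
ft_force: [0.2, 0.1, -0.4]
grip_width: 0.994
```

Descending to z = 0.044 and closing on green.

>>> jog_arm --steps '[0.085, -0.0007, -0.0007, 0.01, 0, 0.085, -0.0007, -0.0007, 0.02, 0, 0.085, -0.0007, -0.0007, 0.03, 0, 0.085, -0.0007, -0.0007, 0.04, 0, 0.085, -0.0007, -0.0007, 0.05, 0, 0.085, -0.0007, -0.0007, 0.0575, 0, 0.085, -0.0007, -0.0007, 0.0575, 0, 0.065, -0.0007, -0.0007, 0.0575, 0, 0.058, -0.0007, -0.0007, 0.0575, 0, 0.052, -0.0007, -0.0007, 0.0575, 0]'

```text
clock: 9.25
position: [0.4551, -0.0865, 0.0446]
ee_rot: [1.0, 0.0, 0.0, 0.0]
ft_force: [-0.7, 0.8, -0.2]
grip_width: 0.613
```

>>> jog_arm --steps '[0.048, 0, 0, 0, 0, 0.042, 0, 0, 0, 0, 0.04, 0, 0, 0, 0, 0.04, 0, 0, 0, 0, 0.04, 0, 0, 0, 0, 0.04, 0, 0, -0.005, 0, 0.04, 0, 0, -0.015, 0, 0.04, 0, 0, -0.03, 0, 0.04, 0, 0, -0.05, 0, 0.04, 0, 0, -0.07, 0]'

```text
clock: 10.25
position: [0.4548, -0.0863, 0.1155]
ee_rot: [1.0, 0.0, 0.0, -0.0]
ft_force: [-0.0, -0.5, -0.1]
grip_width: 0.565
```

```bash
python3 - <<'E'
from h import *
p,d=snap('side','s4')
cv2.imwrite('pics/s4c.png',cv2.resize(p[120:270,210:360],None,fx=4,fy=4,interpolation=cv2.INTER_CUBIC)[:,:,::-1])
o=manip.get_obs();print(o['position'],o['ft_force'],o['joint_pos'].round(2))
E
```

```text
[ 0.45654597 -0.08651935  0.11865485] [2.61969892 0.12102913 1.35146803] [ 0.56  0.13 -0.5   2.    0.08  1.02 -1.54]
```

View pics/s4c.png

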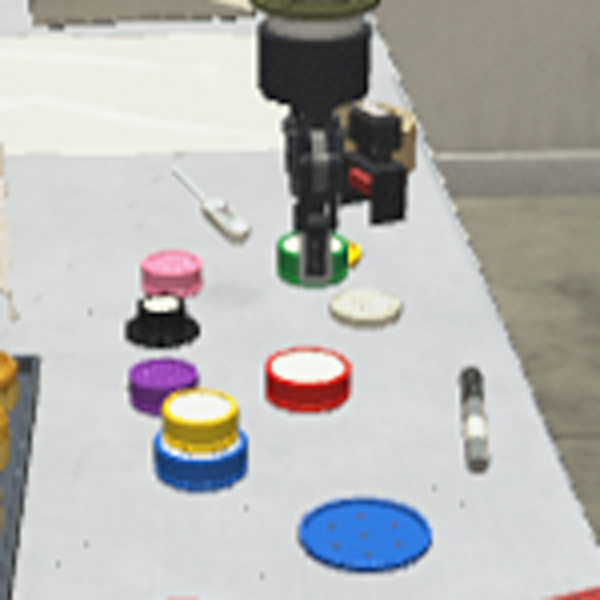

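>>> jog_arm --steps '[0.04, 0, -0.01, 0, -0.07, 0.04, -0.001, -0.025, 0, -0.14, 0.04, -0.002, -0.045, 0, -0.21, 0.04, -0.003, -0.07, 0, -0.28, 0.04, -0.004, -0.098, 0, -0.35, 0.04, -0.005, -0.126, 0, -0.42, 0.04, -0.005, -0.154, 0, -0.49, 0.04, -0.006, -0.18, 0, -0.56, 0.04, -0.006, -0.2, 0, -0.63, 0.04, -0.006, -0.21, 0, -0.7]'

```text
clock: 11.3
position: [0.4481, 0.1266, 0.1143]
ee_rot: [0.938, 0.347, 0.0, -0.0]
ft_force: [0.2, -1.2, -0.4]
grip_width: 0.566
```

```bash
cat >> h.py <<'E'
def to(x,y,z=None):
    from scipy.spatial.transform import Rotation as R
    o=manip.get_obs();p=o['position'];M=R.from_quat(o['ee_rot']).as_matrix()
    t=np.array([x,y,p[2] if z is None else z])
    print('pos',p.round(4),'yaw',np.arctan2(M[1,0],M[0,0]).round(3),'shift',(M.T@(t-p)).round(4),'j',o['joint_pos'].round(2),'v',abs(o['joint_velocities']).max().round(3),'F',o['ft_force'].round(1))
E
python3 -c "
from h import *
to(.4419,.3517)"
```

```text
pos [0.4481 0.1266 0.1143] yaw 0.709 shift [ 1.418e-01 -1.749e-01  1.000e-04] j [ 0.32  0.18 -0.74  1.99  0.14  1.02 -1.34] v 0.45 F [ 0.2 -1.2 -0.4]
```

>>> jog_arm --steps '[0.04, 0.014, -0.017, 0, 0, 0.04, 0.032, -0.04, 0, 0, 0.04, 0.053, -0.065, 0, 0, 0.04, 0.075, -0.092, 0, 0, 0.04, 0.097, -0.119, 0, 0, 0.04, 0.115, -0.142, 0, 0, 0.04, 0.13, -0.16, 0, 0, 0.04, 0.138, -0.17, 0, 0, 0.04, 0.142, -0.175, 0, 0, 0.04, 0.142, -0.175, 0, 0]'

```text
clock: 12.3
position: [0.4441, 0.3492, 0.114]
ee_rot: [0.939, 0.344, -0.0, -0.0]
ft_force: [0.3, -0.6, -0.1]
grip_width: 0.567
```

```bash
python3 -c "
from h import *
snap('top','t4')
to(.4419,.3517,.0235)"
```

```text
pos [0.4444 0.3483 0.1139] yaw 0.701 shift [ 0.0003 -0.0043  0.0904] j [-0.1   0.43 -0.78  1.75  0.33  1.11 -1.86] v 0.017 F [ 0.8 -0.6 -1.3]
```

View pics/t4.png

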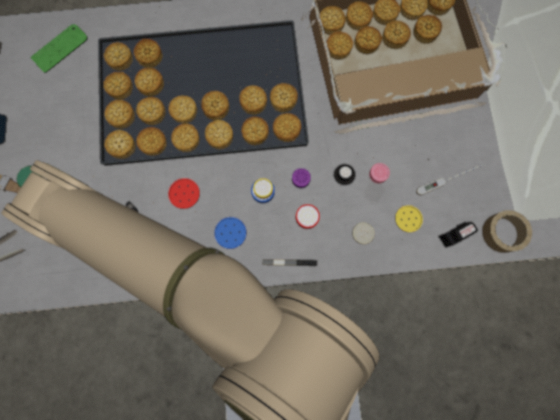

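Black is in its dish, and red stands alone at (307,216). Lowering green.

>>> jog_arm --steps '[0.04, 0, -0.004, 0.012, 0, 0.04, 0, -0.004, 0.026, 0, 0.04, 0, -0.004, 0.04, 0, 0.04, 0, -0.004, 0.054, 0, 0.04, 0, -0.004, 0.066, 0, 0.04, 0, -0.004, 0.076, 0, 0.04, 0, -0.004, 0.083, 0, 0.04, 0, -0.004, 0.087, 0, 0.04, 0, -0.004, 0.0895, 0, 0.04, 0, -0.004, 0.0895, 0]'

```text
clock: 13.35
position: [0.4418, 0.352, 0.0246]
ee_rot: [0.939, 0.343, 0.0, 0.0]
ft_force: [-0.3, 0.1, -0.1]
grip_width: 0.564
```

```bash
python3 - <<'E'
from h import *
p,d=snap('side','s5')
cv2.imwrite('pics/s5c.png',cv2.resize(p[230:380,210:400],None,fx=4,fy=4,interpolation=cv2.INTER_CUBIC)[:,:,::-1])
to(.4419,.3517,.0245)
E
```

```text
pos [0.4419 0.3521 0.0249] yaw 0.701 shift [-0.0003  0.0003  0.0004] j [-0.16  0.55 -0.72  1.8   0.44  0.96 -1.94] v 0.004 F [ 0.6 -0.  -0.7]
```

View pics/s5c.png

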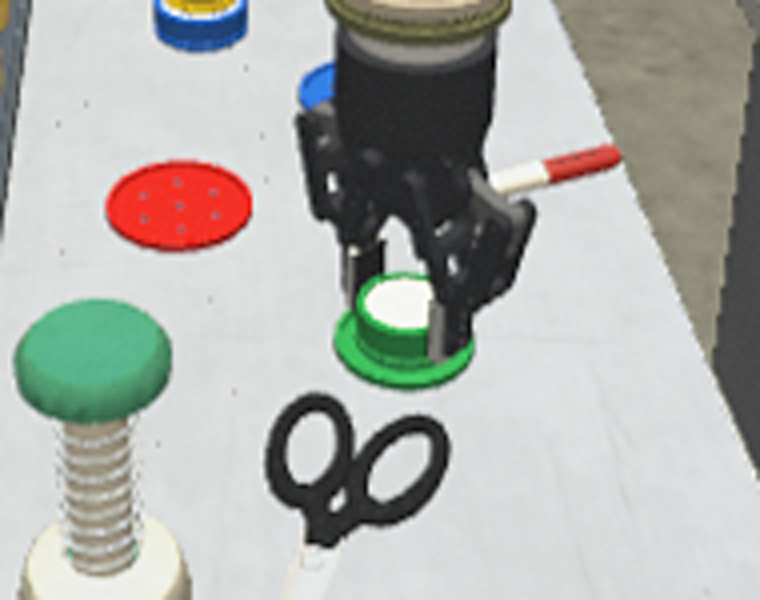

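>>> jog_arm --steps '[0.045, 0, 0, 0.0005, 0, 0.053, 0, 0, 0.0005, 0, 0.06, 0, 0, 0.0005, 0, 0.068, 0, 0, 0.0005, 0, 0.07, 0, 0, 0.0005, 0, 0.07, 0, 0, -0.005, 0, 0.07, 0, 0, -0.03, 0, 0.07, 0, 0, -0.06, 0, 0.07, 0, 0, -0.09, 0, 0.085, -0.02, 0.025, -0.1, 0]'

```text
clock: 14.4
position: [0.4423, 0.3245, 0.1285]
ee_rot: [0.938, 0.346, 0.003, -0.002]
ft_force: [0.2, -0.3, -0.3]
grip_width: 0.966
```

>>> jog_arm --steps '[0.085, -0.025, 0.032, 0, 0, 0.085, -0.053, 0.067, 0, 0, 0.085, -0.081, 0.103, 0, 0, 0.085, -0.11, 0.14, 0, 0, 0.085, -0.138, 0.176, 0, 0, 0.085, -0.165, 0.21, 0, 0, 0.085, -0.19, 0.244, 0, 0, 0.085, -0.215, 0.275, 0, 0, 0.085, -0.235, 0.3, 0, 0, 0.085, -0.251, 0.32, 0, 0]'

```text
clock: 15.4
position: [0.457, -0.0886, 0.1251]
ee_rot: [0.939, 0.343, 0.0, 0.0]
ft_force: [0.1, -0.4, 0.4]
grip_width: 0.991
```

```bash
python3 - <<'E'
from h import *
f=np.load('pics/t4.npz');p,d=f['p'],f['d'];z=cloud('top',d)[...,2]
print(center('top',p,(z>.012),(307,216),.024,.031,17))
print(center('top',p,(z>.039),(263,190),.048,.025,17))
p,d=snap('side','s6');cv2.imwrite('pics/s6c.png',cv2.resize(p[170:380,180:360],None,fx=3,fy=3,interpolation=cv2.INTER_CUBIC)[:,:,::-1])
to(.457,-.087,.0175)
E
```

```text
[ 0.4567 -0.0871  0.031 ]
[0.5357 0.0181 0.0251]
pos [ 0.4568 -0.0925  0.125 ] yaw 0.696 shift [ 0.0038 -0.0043  0.1075] j [ 0.65  0.14 -0.58  1.99  0.09  1.04 -0.85] v 0.098 F [-0.5 -4.5 -0.1]
```

View pics/s6c.png

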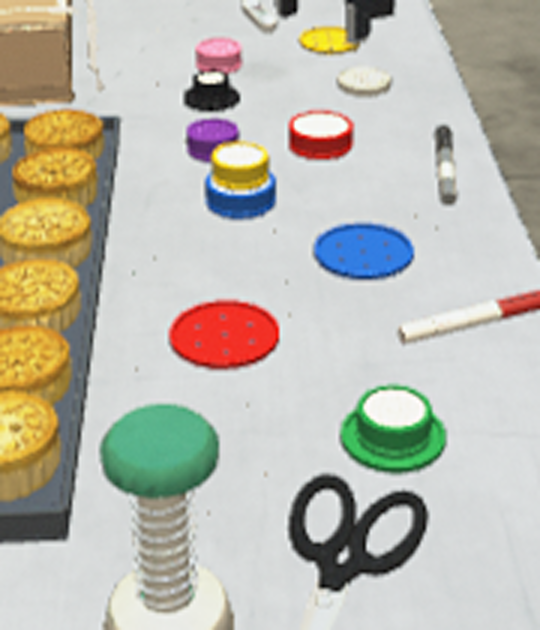

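Green sits in its dish. Next I'll align over red and descend partway.

>>> jog_arm --steps '[0.085, 0.0035, -0.004, 0.0, 0, 0.085, 0.0035, -0.004, 0.008, 0, 0.085, 0.0035, -0.004, 0.018, 0, 0.085, 0.0035, -0.004, 0.028, 0, 0.085, 0.0035, -0.004, 0.038, 0, 0.085, 0.0035, -0.004, 0.048, 0, 0.085, 0.0035, -0.004, 0.055, 0, 0.085, 0.0035, -0.004, 0.06, 0, 0.085, 0.0035, -0.004, 0.06, 0, 0.085, 0.0035, -0.004, 0.06, 0]'

```text
clock: 16.45
position: [0.4574, -0.0812, 0.0648]
ee_rot: [0.939, 0.343, 0.0, 0.0]
ft_force: [0.8, 0.2, -0.6]
grip_width: 0.993
```

```bash
python3 -c "
from h import *
to(.4567,-.0871,.0175)"
```

```text
pos [ 0.4574 -0.0812  0.0648] yaw 0.701 shift [-0.0044  0.0041  0.0473] j [ 0.61  0.23 -0.57  2.04  0.16  0.91 -0.92] v 0.007 F [ 0.8  0.2 -0.6]
```

>>> jog_arm --steps '[0.085, -0.0044, 0.004, 0.0, 0, 0.085, -0.0044, 0.004, 0.01, 0, 0.085, -0.0044, 0.004, 0.02, 0, 0.085, -0.0044, 0.004, 0.03, 0, 0.085, -0.0044, 0.004, 0.04, 0, 0.085, -0.0044, 0.004, 0.047, 0, 0.085, -0.0044, 0.004, 0.047, 0, 0.076, -0.0044, 0.004, 0.047, 0, 0.07, -0.0044, 0.004, 0.047, 0, 0.065, -0.0044, 0.004, 0.047, 0]'

```text
clock: 17.45
position: [0.4568, -0.0872, 0.0181]
ee_rot: [0.939, 0.343, 0.0, 0.0]
ft_force: [0.8, -0.1, 0.7]
grip_width: 0.768
```

>>> jog_arm --steps '[0.06, 0, 0, 0, 0, 0.055, 0, 0, 0, 0, 0.05, 0, 0, 0, 0, 0.05, 0, 0, 0, 0, 0.05, 0, 0, 0, 0, 0.05, 0, 0, -0.005, 0, 0.05, 0, 0, -0.015, 0, 0.05, 0, 0, -0.03, 0, 0.05, 0, 0, -0.05, 0, 0.05, 0, 0, -0.07, 0]'

```text
clock: 18.45
position: [0.4563, -0.0869, 0.0889]
ee_rot: [0.939, 0.343, 0.0, -0.0]
ft_force: [0.3, 0.3, -1.2]
grip_width: 0.707
```

```bash
python3 - <<'E'
from h import *
p,d=snap('side','s7');cv2.imwrite('pics/s7c.png',cv2.resize(p[120:270,210:360],None,fx=4,fy=4,interpolation=cv2.INTER_CUBIC)[:,:,::-1])
to(.553,.2266,.0205)
E
```

```text
pos [ 0.4581 -0.0871  0.092 ] yaw 0.701 shift [ 0.2747 -0.1788  0.0715] j [ 0.63  0.19 -0.58  2.02  0.13  0.96 -0.88] v 0.081 F [ 2.4 -0.7  1.4]
```

View pics/s7c.png

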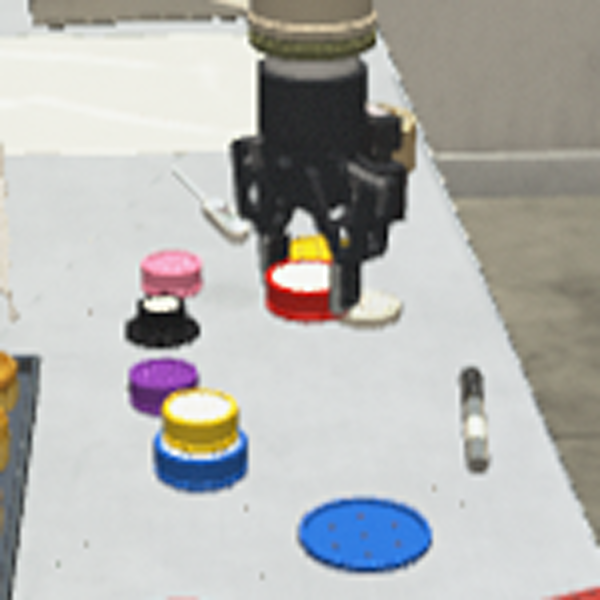

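Red is held level. Carrying it, with a little extra height.

>>> jog_arm --steps '[0.05, 0.006, -0.004, -0.012, 0, 0.05, 0.03, -0.02, -0.02, 0, 0.05, 0.06, -0.04, -0.02, 0, 0.05, 0.095, -0.062, -0.02, 0, 0.05, 0.13, -0.085, -0.02, 0, 0.05, 0.165, -0.107, -0.02, 0, 0.05, 0.2, -0.13, -0.02, 0, 0.05, 0.23, -0.15, -0.02, 0, 0.05, 0.255, -0.166, -0.02, 0, 0.05, 0.275, -0.179, -0.02, 0]'

```text
clock: 19.5
position: [0.5508, 0.2298, 0.1077]
ee_rot: [0.939, 0.344, -0.0, -0.0]
ft_force: [0.7, 0.2, -2.2]
grip_width: 0.709
```

>>> jog_arm --steps '[0.05, 0, 0, 0, 0, 0.05, 0, 0, 0, 0, 0.05, 0, 0, 0, 0, 0.05, 0, 0, 0.01, 0, 0.05, 0, 0, 0.02, 0, 0.05, 0, 0, 0.03, 0, 0.05, 0, 0, 0.04, 0, 0.05, 0, 0, 0.045, 0, 0.05, 0, 0, 0.045, 0, 0.05, 0, 0, 0.045, 0]'

```text
clock: 20.5
position: [0.5513, 0.2272, 0.0627]
ee_rot: [0.939, 0.343, 0.0, -0.0]
ft_force: [-0.1, 0.4, -2.1]
grip_width: 0.71
```

```bash
python3 -c "
from h import *
to(.553,.2266,.0217)"
```

```text
pos [0.5513 0.2272 0.0627] yaw 0.701 shift [0.0009 0.0016 0.041 ] j [ 0.06  0.53 -0.67  1.7   0.37  1.04 -1.6 ] v 0.009 F [-0.1  0.4 -2.1]
```

>>> jog_arm --steps '[0.05, 0.001, 0.0015, 0.008, 0, 0.05, 0.001, 0.0015, 0.016, 0, 0.05, 0.001, 0.0015, 0.024, 0, 0.05, 0.001, 0.0015, 0.031, 0, 0.05, 0.001, 0.0015, 0.036, 0, 0.05, 0.001, 0.0015, 0.039, 0, 0.05, 0.001, 0.0015, 0.0407, 0, 0.05, 0.001, 0.0015, 0.0407, 0, 0.05, 0.001, 0.0015, 0.0407, 0, 0.05, 0.001, 0.0015, 0.0407, 0]'

```text
clock: 21.5
position: [0.5531, 0.2266, 0.0222]
ee_rot: [0.939, 0.343, 0.0, 0.0]
ft_force: [0.2, -0.0, -2.2]
grip_width: 0.707
```

>>> jog_arm --steps '[0.055, 0, 0, 0.0005, 0, 0.062, 0, 0, 0.0005, 0, 0.068, 0, 0, 0.0005, 0, 0.075, 0, 0, 0.0005, 0, 0.08, 0, 0, 0.0005, 0, 0.08, 0, 0, -0.005, 0, 0.08, 0, 0, -0.03, 0, 0.08, 0, 0, -0.06, 0, 0.08, 0, 0, -0.09, 0, 0.085, 0, 0, -0.1, 0]'

```text
clock: 22.5
position: [0.5542, 0.2275, 0.1256]
ee_rot: [0.939, 0.343, 0.002, 0.0]
ft_force: [0.5, 0.6, -0.4]
grip_width: 0.998
```

```bash
python3 - <<'E'
from h import *
p,d=snap('side','s8');cv2.imwrite('pics/s8c.png',cv2.resize(p[170:380,180:360],None,fx=3,fy=3,interpolation=cv2.INTER_CUBIC)[:,:,::-1])
to(.5357,.0185)
E
```

```text
pos [0.5543 0.2274 0.1258] yaw 0.701 shift [-0.149   0.1477 -0.0004] j [ 0.09  0.46 -0.7   1.65  0.32  1.14 -1.56] v 0.047 F [0.4 1.1 0.4]
```

View pics/s8c.png

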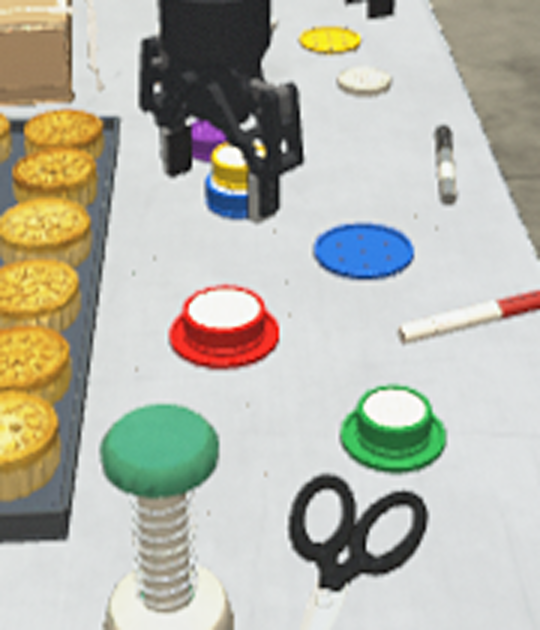

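Red is in its dish. Next is yellow at (0.5357, 0.0185), bottom at z = 0.024.

>>> jog_arm --steps '[0.085, -0.018, 0.018, 0, 0, 0.085, -0.042, 0.042, 0, 0, 0.085, -0.067, 0.066, 0, 0, 0.085, -0.092, 0.091, 0, 0, 0.085, -0.115, 0.114, 0, 0, 0.085, -0.135, 0.134, 0, 0, 0.085, -0.149, 0.148, 0, 0, 0.085, -0.149, 0.148, 0.01, 0, 0.085, -0.149, 0.148, 0.02, 0, 0.085, -0.149, 0.148, 0.02, 0]'

```text
clock: 23.55
position: [0.5332, 0.0185, 0.0998]
ee_rot: [0.939, 0.344, -0.001, -0.001]
ft_force: [0.1, 0.1, -0.0]
grip_width: 0.992
```

>>> jog_arm --steps '[0.085, 0, 0, 0, 0, 0.085, 0, 0, 0.004, 0, 0.085, 0, 0, 0.008, 0, 0.085, 0, 0, 0.012, 0, 0.085, 0, 0, 0.016, 0, 0.085, 0, 0, 0.02, 0, 0.085, 0, 0, 0.02, 0, 0.085, 0, 0, 0.02, 0, 0.085, 0, 0, 0.02, 0, 0.085, 0, 0, 0.02, 0]'

```text
clock: 24.55
position: [0.5346, 0.0174, 0.0822]
ee_rot: [0.939, 0.343, 0.0, 0.0]
ft_force: [-0.4, -0.1, -0.3]
grip_width: 0.992
```

```bash
python3 -c "
from h import *
to(.5357,.0185,.044)"
```

```text
pos [0.5346 0.0174 0.0822] yaw 0.701 shift [ 0.0015 -0.0002  0.0382] j [ 0.43  0.37 -0.64  1.85  0.26  1.   -1.19] v 0.001 F [-0.4 -0.1 -0.3]
```

>>> jog_arm --steps '[0.085, 0.0015, 0, 0.006, 0, 0.085, 0.0015, 0, 0.014, 0, 0.085, 0.0015, 0, 0.022, 0, 0.085, 0.0015, 0, 0.03, 0, 0.085, 0.0015, 0, 0.038, 0, 0.085, 0.0015, 0, 0.038, 0, 0.085, 0.0015, 0, 0.038, 0, 0.065, 0.0015, 0, 0.038, 0, 0.058, 0.0015, 0, 0.038, 0, 0.052, 0.0015, 0, 0.038, 0]'

```text
clock: 25.55
position: [0.5358, 0.0183, 0.0442]
ee_rot: [0.939, 0.343, 0.0, 0.0]
ft_force: [-0.1, 0.0, -0.6]
grip_width: 0.612
```

>>> jog_arm --steps '[0.048, 0, 0, 0, 0, 0.042, 0, 0, 0, 0, 0.04, 0, 0, 0, 0, 0.04, 0, 0, 0, 0, 0.04, 0, 0, 0, 0, 0.04, 0, 0, -0.005, 0, 0.04, 0, 0, -0.015, 0, 0.04, 0, 0, -0.03, 0, 0.04, 0, 0, -0.05, 0, 0.04, 0, 0, -0.07, 0]'

```text
clock: 26.55
position: [0.5357, 0.0185, 0.1158]
ee_rot: [0.939, 0.343, 0.0, 0.0]
ft_force: [1.0, 0.0, -0.4]
grip_width: 0.565
```

```bash
python3 - <<'E'
from h import *
p,d=snap('side','s9');cv2.imwrite('pics/s9c.png',cv2.resize(p[120:270,210:360],None,fx=4,fy=4,interpolation=cv2.INTER_CUBIC)[:,:,::-1])
to(.4262,-.3478)
E
```

```text
pos [0.5375 0.0188 0.1192] yaw 0.701 shift [-0.3215  0.2083 -0.0005] j [ 0.45  0.32 -0.66  1.82  0.22  1.07 -1.16] v 0.074 F [ 3.8 -0.3  2.8]
```

View pics/s9c.png

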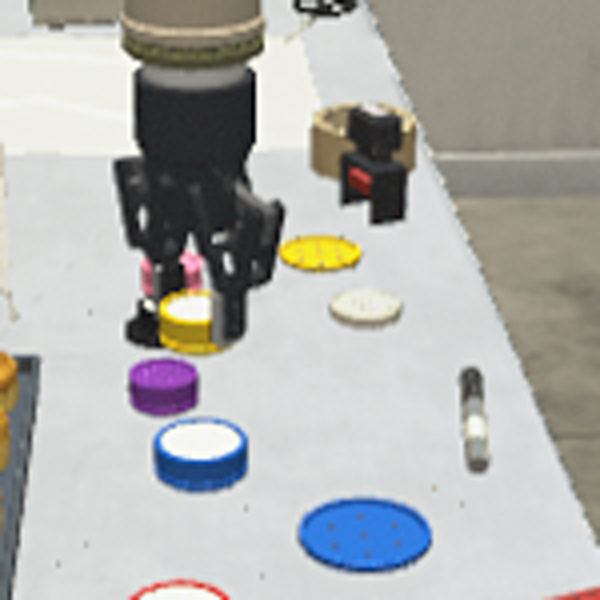

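Yellow is held level. Carrying it to its dish.

>>> jog_arm --steps '[0.04, -0.015, 0.01, 0, 0, 0.04, -0.04, 0.026, 0, 0, 0.04, -0.07, 0.045, 0, 0, 0.04, -0.105, 0.068, 0, 0, 0.04, -0.14, 0.091, 0, 0, 0.04, -0.175, 0.113, 0, 0, 0.04, -0.21, 0.136, 0, 0, 0.04, -0.245, 0.159, 0, 0, 0.04, -0.275, 0.178, 0, 0, 0.04, -0.295, 0.191, 0, 0]'

```text
clock: 27.6
position: [0.4321, -0.3208, 0.1148]
ee_rot: [0.94, 0.342, 0.0, 0.001]
ft_force: [-0.3, -0.1, -1.4]
grip_width: 0.564
```

>>> jog_arm --steps '[0.04, -0.013, 0.009, 0, 0, 0.04, -0.025, 0.016, 0, 0, 0.04, -0.025, 0.016, 0.01, 0, 0.04, -0.025, 0.016, 0.02, 0, 0.04, -0.025, 0.016, 0.03, 0, 0.04, -0.025, 0.016, 0.04, 0, 0.04, -0.025, 0.016, 0.045, 0, 0.04, -0.025, 0.016, 0.045, 0, 0.04, -0.025, 0.016, 0.045, 0, 0.04, -0.025, 0.016, 0.045, 0]'

```text
clock: 28.6
position: [0.4248, -0.3464, 0.0694]
ee_rot: [0.939, 0.343, 0.0, 0.0]
ft_force: [-0.2, 0.7, -0.5]
grip_width: 0.567
```

```bash
python3 -c "
from h import *
to(.4262,-.3478,.0245)"
```

```text
pos [ 0.4248 -0.3464  0.0694] yaw 0.701 shift [0.0001 0.0019 0.0449] j [ 0.97  0.37 -0.43  1.84  0.19  0.97 -0.41] v 0.003 F [-0.2  0.7 -0.5]
```

>>> jog_arm --steps '[0.04, 0, 0.002, 0.008, 0, 0.04, 0, 0.002, 0.017, 0, 0.04, 0, 0.002, 0.026, 0, 0.04, 0, 0.002, 0.034, 0, 0.04, 0, 0.002, 0.04, 0, 0.04, 0, 0.002, 0.043, 0, 0.04, 0, 0.002, 0.045, 0, 0.04, 0, 0.002, 0.045, 0, 0.04, 0, 0.002, 0.045, 0, 0.04, 0, 0.002, 0.045, 0]'

```text
clock: 29.6
position: [0.4259, -0.3479, 0.0242]
ee_rot: [0.939, 0.343, 0.0, 0.0]
ft_force: [-0.6, 0.1, -0.4]
grip_width: 0.564
```

>>> jog_arm --steps '[0.045, 0, 0, 0.0005, 0, 0.053, 0, 0, 0.0005, 0, 0.06, 0, 0, 0.0005, 0, 0.068, 0, 0, 0.0005, 0, 0.07, 0, 0, 0.0005, 0, 0.07, 0, 0, -0.005, 0, 0.07, 0, 0, -0.03, 0, 0.07, 0, 0, -0.06, 0, 0.07, 0, 0, -0.09, 0, 0.085, 0, 0, -0.1, 0]'

```text
clock: 30.6
position: [0.4271, -0.3486, 0.1275]
ee_rot: [0.939, 0.343, 0.001, 0.002]
ft_force: [-0.3, -0.3, 0.5]
grip_width: 0.966
```

```bash
python3 - <<'E'
from h import *
p,d=snap('side','s10');cv2.imwrite('pics/s10c.png',cv2.resize(p[120:270,210:360],None,fx=4,fy=4,interpolation=cv2.INTER_CUBIC)[:,:,::-1])
p,d=snap('top','t10');z=cloud('top',d)[...,2]
print(center('top',p,(z>.012),(263,190),.024,.031,17))
to(.5358,.0195)
E
```

```text
[0.5353 0.0196 0.0314]
pos [ 0.4266 -0.3484  0.1257] yaw 0.701 shift [ 0.3207 -0.2108 -0.0006] j [ 0.99  0.31 -0.45  1.79  0.15  1.08 -0.38] v 0.04 F [-0.7  0.9  0.3]
```

View pics/s10c.png

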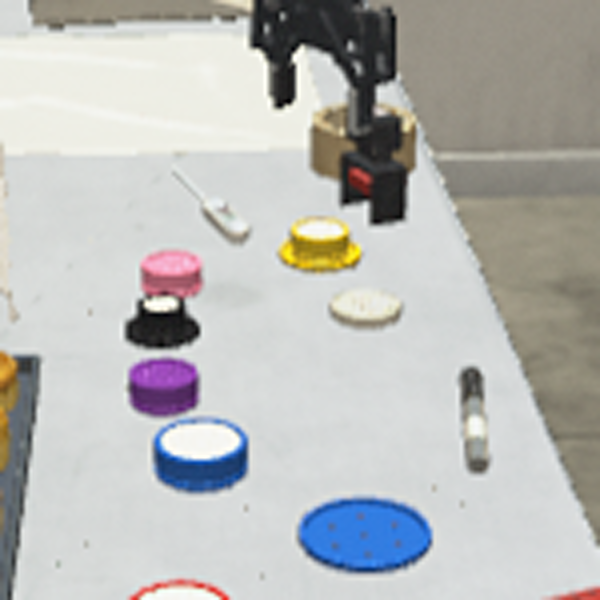

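Yellow is in its dish. Last is blue at (0.5355, 0.0195).

>>> jog_arm --steps '[0.085, 0.03, -0.02, 0, 0, 0.085, 0.065, -0.043, 0, 0, 0.085, 0.1, -0.066, 0, 0, 0.085, 0.135, -0.089, 0, 0, 0.085, 0.17, -0.112, 0, 0, 0.085, 0.205, -0.135, 0, 0, 0.085, 0.24, -0.158, 0, 0, 0.085, 0.27, -0.178, 0, 0, 0.085, 0.295, -0.194, 0, 0, 0.085, 0.31, -0.204, 0, 0]'

```text
clock: 31.7
position: [0.5307, 0.011, 0.1225]
ee_rot: [0.939, 0.345, -0.001, -0.001]
ft_force: [-0.3, 0.0, 0.6]
grip_width: 0.995
```

>>> jog_arm --steps '[0.085, 0.01, -0.007, 0, 0, 0.085, 0.01, -0.007, 0.01, 0, 0.085, 0.01, -0.007, 0.02, 0, 0.085, 0.01, -0.007, 0.03, 0, 0.085, 0.01, -0.007, 0.04, 0, 0.085, 0.01, -0.007, 0.05, 0, 0.085, 0.01, -0.007, 0.055, 0, 0.085, 0.01, -0.007, 0.055, 0, 0.085, 0.01, -0.007, 0.055, 0, 0.085, 0.01, -0.007, 0.055, 0]'

```text
clock: 32.7
position: [0.5347, 0.0199, 0.0694]
ee_rot: [0.939, 0.343, 0.0, 0.0]
ft_force: [0.3, 0.0, 0.2]
grip_width: 0.995
```

```bash
python3 -c "
from h import *
to(.5355,.0195,.0175)"
```

```text
pos [0.5347 0.0199 0.0694] yaw 0.701 shift [0.0003 0.0008 0.0519] j [ 0.43  0.39 -0.65  1.86  0.28  0.98 -1.2 ] v 0.003 F [0.3 0.  0.2]
```

>>> jog_arm --steps '[0.085, 0, 0.001, 0.01, 0, 0.085, 0, 0.001, 0.02, 0, 0.085, 0, 0.001, 0.03, 0, 0.085, 0, 0.001, 0.04, 0, 0.085, 0, 0.001, 0.048, 0, 0.085, 0, 0.001, 0.052, 0, 0.085, 0, 0.001, 0.052, 0, 0.076, 0, 0.001, 0.052, 0, 0.07, 0, 0.001, 0.052, 0, 0.065, 0, 0.001, 0.052, 0]'

```text
clock: 33.7
position: [0.5353, 0.0191, 0.0173]
ee_rot: [0.939, 0.343, 0.0, 0.0]
ft_force: [-0.1, -0.1, -0.5]
grip_width: 0.763
```

>>> jog_arm --steps '[0.06, 0, 0, 0, 0, 0.055, 0, 0, 0, 0, 0.05, 0, 0, 0, 0, 0.05, 0, 0, 0, 0, 0.05, 0, 0, 0, 0, 0.05, 0, 0, -0.005, 0, 0.05, 0, 0, -0.015, 0, 0.05, 0, 0, -0.03, 0, 0.05, 0, 0, -0.05, 0, 0.05, 0, 0, -0.07, 0]'

```text
clock: 34.7
position: [0.5351, 0.0193, 0.0888]
ee_rot: [0.939, 0.343, 0.0, 0.0]
ft_force: [0.7, -0.1, -1.2]
grip_width: 0.701
```

```bash
python3 - <<'E'
from h import *
p,d=snap('side','s11');cv2.imwrite('pics/s11c.png',cv2.resize(p[120:270,210:360],None,fx=4,fy=4,interpolation=cv2.INTER_CUBIC)[:,:,::-1])
to(.4368,.1137)
E
```

```text
pos [0.5369 0.0195 0.092 ] yaw 0.701 shift [-0.0157 -0.1365 -0.0005] j [ 0.44  0.36 -0.66  1.84  0.26  1.02 -1.19] v 0.076 F [2.1 1.3 0.6]
```

View pics/s11c.png

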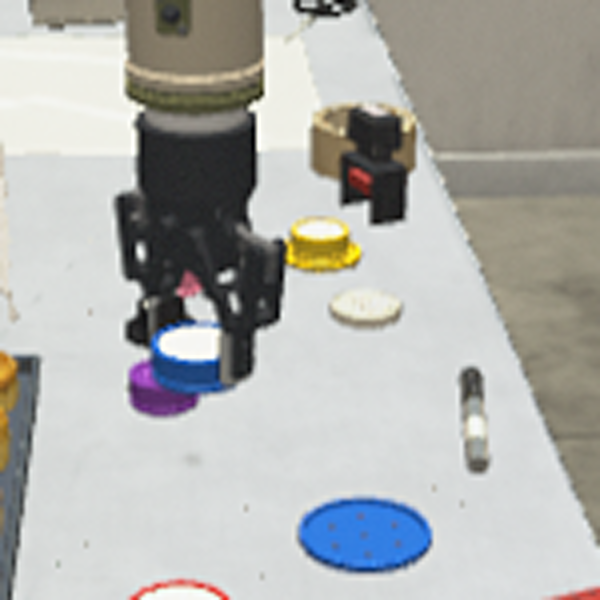

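>>> jog_arm --steps '[0.05, -0.001, -0.01, 0, 0, 0.05, -0.003, -0.027, 0, 0, 0.05, -0.006, -0.05, 0, 0, 0.05, -0.009, -0.075, 0, 0, 0.05, -0.012, -0.1, 0, 0, 0.05, -0.014, -0.12, 0, 0, 0.05, -0.0155, -0.136, 0, 0, 0.05, -0.0155, -0.136, 0.01, 0, 0.05, -0.0155, -0.136, 0.02, 0, 0.05, -0.0155, -0.136, 0.025, 0]'

```text
clock: 35.75
position: [0.4352, 0.1123, 0.0605]
ee_rot: [0.939, 0.343, -0.001, -0.0]
ft_force: [-0.8, -0.4, -0.6]
grip_width: 0.704
```

>>> jog_arm --steps '[0.05, 0, 0, 0, 0, 0.05, 0, 0, 0, 0, 0.05, 0, 0, 0, 0, 0.05, 0, 0, 0, 0, 0.05, 0, 0, 0, 0, 0.05, 0, 0, 0, 0, 0.05, 0, 0, 0, 0, 0.05, 0, 0, 0, 0, 0.05, 0, 0, 0, 0, 0.05, 0, 0, 0, 0]'

```text
clock: 36.75
position: [0.4354, 0.113, 0.062]
ee_rot: [0.939, 0.343, 0.0, 0.0]
ft_force: [-0.0, 0.5, -1.6]
grip_width: 0.706
```

```bash
python3 -c "
from h import *
to(.4368,.1137,.0215)"
```

```text
pos [0.4354 0.113  0.062 ] yaw 0.701 shift [0.0015 0.0004 0.0405] j [ 0.35  0.24 -0.75  2.07  0.21  0.91 -1.39] v 0.001 F [-0.   0.5 -1.6]
```

>>> jog_arm --steps '[0.05, 0.0015, 0.0005, 0.008, 0, 0.05, 0.0015, 0.0005, 0.016, 0, 0.05, 0.0015, 0.0005, 0.024, 0, 0.05, 0.0015, 0.0005, 0.031, 0, 0.05, 0.0015, 0.0005, 0.036, 0, 0.05, 0.0015, 0.0005, 0.039, 0, 0.05, 0.0015, 0.0005, 0.0403, 0, 0.05, 0.0015, 0.0005, 0.0403, 0, 0.05, 0.0015, 0.0005, 0.0403, 0, 0.05, 0.0015, 0.0005, 0.0403, 0]'

```text
clock: 37.75
position: [0.4371, 0.1136, 0.0219]
ee_rot: [0.939, 0.343, 0.0, 0.0]
ft_force: [0.5, -0.2, -0.8]
grip_width: 0.702
```

>>> jog_arm --steps '[0.055, 0, 0, 0.0005, 0, 0.062, 0, 0, 0.0005, 0, 0.068, 0, 0, 0.0005, 0, 0.075, 0, 0, 0.0005, 0, 0.08, 0, 0, 0.0005, 0, 0.08, 0, 0, -0.005, 0, 0.08, 0, 0, -0.03, 0, 0.08, 0, 0, -0.06, 0, 0.08, 0, 0, -0.09, 0, 0.085, 0, 0, -0.12, 0]'

```text
clock: 38.75
position: [0.4367, 0.1138, 0.1432]
ee_rot: [0.939, 0.343, 0.0, 0.0]
ft_force: [0.5, 1.2, -0.3]
grip_width: 0.999
```

>>> jog_arm --steps '[0.085, -0.02, 0.02, -0.02, 0, 0.085, -0.045, 0.05, -0.04, 0, 0.085, -0.07, 0.08, -0.06, 0, 0.085, -0.1, 0.11, -0.08, 0, 0.085, -0.125, 0.135, -0.08, 0, 0.085, -0.14, 0.15, -0.08, 0, 0.085, -0.14, 0.15, -0.08, 0, 0.085, -0.14, 0.15, -0.08, 0, 0.085, -0.14, 0.15, -0.08, 0, 0.085, -0.14, 0.15, -0.08, 0]'

```text
clock: 39.75
position: [0.4268, -0.0902, 0.2217]
ee_rot: [0.939, 0.344, 0.0, 0.0]
ft_force: [-0.4, 0.1, -0.5]
grip_width: 0.998
```

```bash
python3 - <<'E'
from h import *
p,d=snap('side','s12');cv2.imwrite('pics/s12c.png',cv2.resize(p[160:360,190:390],None,fx=3,fy=3,interpolation=cv2.INTER_CUBIC)[:,:,::-1])
W=cloud('side',d);D=dict(red=(.553,.2266,.031),blue=(.4368,.1137,.031),green=(.4419,.3517,.025),yellow=(.4262,-.3478,.025),black=(.5606,-.1984,.019))
for n,(x,y,r) in D.items():
  m=(np.hypot(W[...,0]-x,W[...,1]-y)<r+.004)&(W[...,2]>.021)&(W[...,2]<.035);P=W[m]
  A=np.c_[P[:,:2]-P[:,:2].mean(0),np.ones(len(P))];s=np.linalg.lstsq(A,P[:,2],rcond=None)[0]
  print(n,'off',((P.min(0)+P.max(0))/2-[x,y,0]).round(4)[:2],'size',np.ptp(P,0).round(3)[:2],'z',s[2].round(4),'tilt',s[:2].round(3),len(P))
to(.4,0)
E
```

```text
red off [-0.0004  0.0018] size [0.058 0.062] z 0.0242 tilt [-0.001 -0.001] 367
blue off [0.0016 0.0023] size [0.06  0.063] z 0.0241 tilt [0.003 0.009] 270
green off [-0.0005  0.001 ] size [0.049 0.052] z 0.0243 tilt [-0.005  0.004] 338
yellow off [-0.      0.0034] size [0.045 0.048] z 0.0237 tilt [ 0.001 -0.013] 71
black off [0.0007 0.0025] size [0.034 0.04 ] z 0.0243 tilt [-0.007  0.019] 53
pos [ 0.4267 -0.0903  0.2217] yaw 0.703 shift [ 0.038  -0.0862 -0.    ] j [ 0.68 -0.05 -0.55  1.94 -0.03  1.24 -0.73] v 0.007 F [ 0.1 -0.5  0.6]
```

View pics/s12c.png

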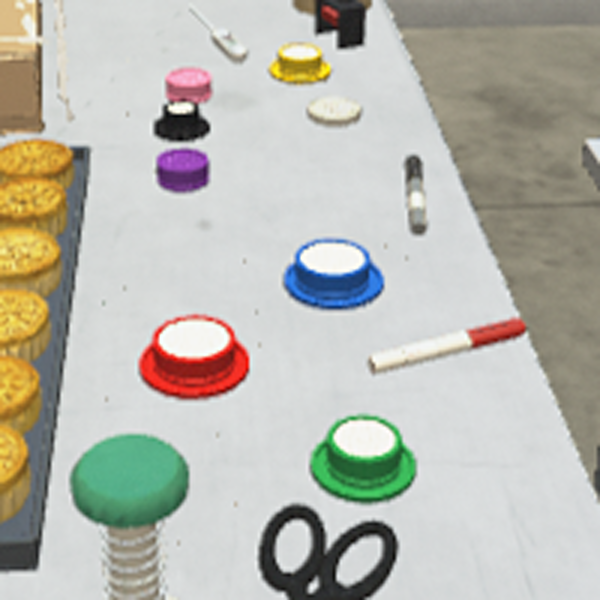

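All five dies are flat and centred in their own dishes, and the robot is clear of everything. Handing in.

```bash
python3 -c "
from workcell import manip
print(manip.hand_in())"
```

```text
the job is handed in; nothing more can be done
None
```

I took both stacks apart from the top down and set black, green, red, yellow and blue into their own-colour dishes, pattern side up. I left the purple and pink look-alikes alone. The job was handed in at about 40 s of the 128 s allowed.

The last side-camera check showed all five dies lying flat. Their measured tilt was 0.02 rad or less, and their top faces were about 24–25 mm above the table. Each was within about 3.5 mm of its dish centre, inside the 7 mm clearance. The gripper was open and about 0.2 m above the table, touching nothing. No check failed.

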